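# Unclamp the mended jawbone and set it square on its plinth

### The arm

A 6-joint arm with a two-finger parallel gripper is mounted at the origin on the work surface. World frame = base frame: x ahead of the robot, y to its left, z up, the work surface at z = 0. Lengths are in m, angles in rad, forces in N, time in s.
With the tool pointing down it reaches from about 0.35 to 1 m from the base axis. Payload 7.1 kg.
Tool frame: the origin (TCP) lies midway between the tips of the shut fingers; the grasp point (between the pads) lies 19 mm behind it; z points along the fingers, y is the line along which they close (so a half turn about z gives the same grasp; the last joint's range is limited). The gripper opens to 85 mm and grips with 20 to 120 N. Pads are 22 mm wide; open, the fingers measure 114 mm over their backs; the gripper's body (76 mm by 85 mm) begins 54 mm behind the grasp point. The pads swing forward as they close: fully open they stand 13 mm farther back than shut.
Start: joints at [-1.251, 0.423, 1.63, -0, 1.089, -0.019], TCP at [0.208, -0.589, 0.231] pointing down, gripper open.
Joint ranges: [-3, 3], [-0.9, 2.11], [0.09, 2.58], [-1.31, 4.45], [0.11, 2.69], [-2.54, 2.54]. Speed limits (rad/s): [2.39, 2.39, 3.01, 3.14, 3.14, 3.14].

### API

Orientations are given as a unit quaternion [x, y, z, w].
In Python, from cell import env gives the robot as it stands. The module is installed in compiled form; this text tells all that it offers.
- The arm moves only by the tool apply_moves, never from a script. Its argument "deltas" is a list of rows, each an object of numbers: "tx", "ty", "tz": the shift along the world's x, y, z scaled (see below); "spin": the turn about the world's z scaled (see below). In form: [{"tx": .., "ty": .., "tz": .., "spin": ..}, ...]. A call has 1 to 12 rows; each row is the pose to reach, as a shift and turn from the pose commanded when the call began; what a row does not reach only later rows make up. The controller multiplies each number of a shift by 10 cm and each number of a turn by pi/2 rad. A row lasts 1/8 s, in which the tool goes at most 62.5 mm and 10.7 degrees, less where a joint would pass 70% of its speed; a pose out of reach is approached as far as the arm can. A call with a number of a shift or a turn outside -1 to 1 is refused whole. A call with a gripper value outside its range is refused whole. "jaw" is the closure, from -1 (fully open) to 1 (shut), set as the call begins (left out, the last holds). The fingers move at their own pace and stop on an object; "grip_force" is the grip in N (left out, the last holds). Time passes only in rows, so rows that repeat a pose let the fingers close. It gives the time, the measured TCP pose, the force, the opening and the grip force at its end, in the units of the state.
- env.state(): the state, without advancing time (a new reading comes with each control period).
- env.get_image(name): name is "scene" or "top" or "wrist"; returns the picture (400x640x3 uint8, red, green, blue); there is no depth.
- env.camera_info(name): a dict with "intrinsics" (3x3 intrinsics, pixels), "eye" and "orientation" of the camera in the world; the wrist camera has in their place "hand_eye" (4x4, takes a point from camera to tool coordinates, whose origin is the TCP and whose axes are the flange's). Camera axes: x right, y down, z forward; pixel columns grow to the right and rows downward; lengths in m; the calibration is good to about 2 mm. A picture is of the moment at which its call begins: read the wrist's pose just before it. camera_info takes no time and is no camera call.
- env.close_job(): hands the job in; it is judged then, once.
The state is a dict: "time_s": time; "joint_pos": joint angles; "joint_velocities": joint speeds; "joint_efforts": joint torques, N m; "ee_pos": TCP position; "eef_rot": TCP orientation; "wrist_force": force on the tool from outside, world axes, zero at the start; "wrist_torque": the same for the moment, N m; "gripper_width": finger opening in m; "grip_force": force on a finger pad.
Only numpy, scipy, OpenCV 4.12 (cv2) and the standard library are available. Lean on these libraries where they do the work, as an engineer would, in place of code of your own. Each camera call takes 0.05 s, during which the arm holds its last target. There are 200 camera calls.

### The job

The glue on the mended jawbone has set: slide the small vise's lipped jaw open by its upright knob, lift the jawbone out and set it down squarely and centred on the rectangular plinth, without dropping it. A kidney model has been left on that plinth: clear it away first, setting it (not dropping it) flat side down near the middle of the cork-floored tray. Do not push or tip the other things that stand among them.

Things in the scene. Friction and masses are not known exactly. Their poses are not given: they have to be found in the camera images.
- vise: small dark wooden bench vise, screwed down (fixed): base 190 (x) x 110 (y) x 18 mm. Origin: centre of the underside. Its x axis is the slide direction: at +x end is the fixed jaw (x +66 to +85 mm, 38 mm high), the sliding jaw opens towards -x.
- vise_bed (a point): point on the vise's bed (top of base, 18 mm above the shelf) 40 mm along +x from the vise's origin: where the jawbone's foot is held; axes as the vise's.
- vise_jaw (a joint): opening of the sliding jaw in m, 0 = closed on the foot, 0.042 = fully open; it slides to the vise's -x, stays where left, friction about 4 N. Its plate is 90 mm long (y); a lip on top, 43 to 51 mm above the shelf, overhangs the foot's top by 8 mm when closed, so the foot cannot rise until it is slid back.
- vise_knob (a point): point to grip on the sliding jaw's knob: an upright round brass post, diameter 22 mm, from 44 to 92 mm above the shelf; this point is on its axis, 78 mm above the shelf. It moves with the jaw; 70 mm towards the vise's -x from the jawbone's centre when closed.
- jawbone: beige resin half jawbone on edge on a wooden foot, 0.25 kg. Foot 50 (x) x 84 (y) x 24 mm; origin: centre of the foot's underside. The bone is an upright plate 14 mm thick in x, y -39 to +35 mm, 24 to 52 mm above the origin (teeth to 60 mm for y < 13), raised branch at +y up to 84 mm. Pinch across the 14 mm (x), 48 mm above the origin, near y = 0. In the vise its axes are parallel to the vise's.
- plinth: fixed dark wooden rectangular plinth, 40 mm high, top 60 (x) x 94 (y) mm, bottom moulding 74 x 108 x 12 mm. Origin: centre of the underside. The foot belongs centred on its top with the long sides parallel (either way round); a 5 mm border then shows all round.
- kidney: chipped painted half kidney, flat underside, about 0.16 kg: bean 88 mm long (y), 44 mm wide over the two lobes (x -24 to +20 mm at y = +-22 mm), waist 40 mm wide (x -28 to +12 mm at y = 0), 32 mm high. Origin: on the underside, about its middle. Starts on the plinth's top.
- tray: fixed shallow tray, dark wood with cork floor: outside 130 (x) x 160 (y) x 26 mm, floor 20 mm above the shelf, inside 118 x 148 mm, rim 6 mm above the floor. Origin: centre of the underside.
- eye_model: bystander: yellowed ball of 42 mm on a turned foot, 67 mm high; origin centre of underside
- jar: bystander: small amber glass jar, diameter 44, height 65 mm; origin centre of underside
- round_plinth: bystander: small empty round wooden plinth, diameter 52, height 45 mm (not the jawbone's); origin centre of underside
- vertebra: bystander: faded pink vertebra, about 50 x 48 x 28 mm; origin on the underside
- tooth: bystander: ivory molar model on a small wooden foot 40 x 36 mm, 57 mm high; origin centre of underside
- brush: bystander near the robot: dusting brush lying along its x axis, 170 mm long, under 30 mm high

How it is judged:
On the way, in this order (a step that is already met when the one before it is completed fails the run):
1. the sliding jaw is open at least 30 mm while the jawbone still stands on the vise's bed (value of joint vise_jaw above 0.03 m and z of jawbone in the frame of vise_bed below 0.01 m and horizontal distance between jawbone and vise_bed below 0.03 m), for 0.2 s.
2. the jawbone is lifted out, its foot at least 40 mm above the vise's bed, the jaw still open at least 30 mm (z of jawbone in the frame of vise_bed above 0.04 m and value of joint vise_jaw above 0.03 m), for 0.2 s.
At the end, for the whole second after the job is handed in: The jawbone's foot rests flat on the rectangular plinth's top, centred within 5 mm and its long side parallel to the plinth's within 5 degrees (either way round); the kidney lies flat on the tray's floor, its middle within 40 mm of the tray's middle; both are at rest and the gripper touches nothing (horizontal distance between jawbone and plinth below 0.005 m and angle between the y axis of jawbone and the y axis of plinth, either way round below 0.087 rad and angle between jawbone's own z axis and vertical below 0.05 rad and z of jawbone in the frame of plinth between 0.037 and 0.043 m and linear speed of each of jawbone, kidney below 0.02 m/s and horizontal distance between kidney and tray below 0.04 m and angle between kidney's own z axis and vertical below 0.1 rad and z of kidney in the frame of tray between 0.016 and 0.024 m and contact force between the fingers and anything else below 0.1 N).
It fails at once if a bystander (eye model, jar, round plinth, vertebra, tooth or brush) is pushed more than 20 mm from its place (distance of any of eye_model, jar, round_plinth, vertebra, tooth, brush from where it was at the start of the episode above 0.02 m).
It fails at once if one of the standing bystanders is tipped more than 30 degrees (angle between any of eye_model, jar, round_plinth, vertebra, tooth's own z axis and vertical above 0.52 rad).
It fails at once if the jawbone is tipped more than 35 degrees from upright (angle between jawbone's own z axis and vertical above 0.61 rad).
It fails at once if the jawbone is dropped on the plinth: less than 30 mm above its top and moving faster than 0.4 m/s (horizontal distance between jawbone and plinth below 0.06 m and z of jawbone in the frame of plinth below 0.07 m and linear speed of jawbone above 0.4 m/s).
It fails at once if the kidney is dropped into the tray: less than 30 mm above its floor and moving faster than 0.5 m/s (horizontal distance between kidney and tray below 0.06 m and z of kidney in the frame of tray below 0.05 m and linear speed of kidney above 0.5 m/s).
It also fails if it takes over 72 s, if anything falls off the work surface, if the arm or the gripper's body presses on something with over 40 N, if the wrist force passes 120 N, or if a joint passes its speed limit or range.

## Working session

There is one attempt and no reset: what is moved stays moved. The work goes in short steps, Python scripts to look and compute and a tool call to move; the robot and the scene stay as the last step left them, time stands still between calls to the robot, and variables do not carry over. Pictures are saved under pics/ and viewed, at most 10 in all, crops included, and the job is handed in when it is done.

Besides the shell and the picture viewer there is one more tool, called after "Emit:" as name(argument=value, ...) on one line, values as JSON. apply_moves: Moves the arm, as the interface text tells. Shifts and turns lie within -1 to 1; 1 stands for 10 cm of shift or pi/2 rad of turn. Its arguments: {"type":"object","properties":{"deltas":{"type":"array"},"jaw":{"type":"number"},"grip_force":{"type":"number"}},"required":["deltas"]}

```bash
mkdir -p pics
python3 - <<'E'
from cell import env
import cv2
s=env.state();print(s)
for n in("top","scene"):
    im=env.get_image(n);cv2.imwrite(f"pics/{n}0.png",im[:,:,::-1]);print(n,env.camera_info(n))
print(env.camera_info("wrist"))
E
```

```text
{'time_s': 0.0, 'joint_pos': array([-1.25102811e+00,  4.23853280e-01,  1.63071961e+00, -3.99127256e-05,
        1.08855944e+00, -1.90210044e-02]), 'joint_velocities': array([-0.00100742, -0.00012351, -0.00046848,  0.00133181,  0.00189396,
        0.00177581]), 'joint_efforts': array([-1.98729424e-03, -5.57389033e+01, -2.81741470e+01, -5.48811181e-05,
        7.09750529e-03,  9.47158981e-06]), 'ee_pos': array([ 0.20754385, -0.58894794,  0.23052628]), 'eef_rot': array([ 9.85685153e-01,  1.68594741e-01, -1.32801572e-04, -7.58503417e-04]), 'wrist_force': array([-1.12087373, -0.41653989,  0.13723563]), 'wrist_torque': array([-0.0232788 , -0.01135694, -0.01497353]), 'grip_force': 0.0, 'gripper_width': 0.0854291002723594}
top {'intrinsics': array([[405.9406637 ,   0.        , 322.71104273],
       [  0.        , 405.9406637 , 195.91105889],
       [  0.        ,   0.        ,   1.        ]]), 'eye': array([0.35496028, 0.00895538, 0.95088867]), 'orientation': array([-0.68501566,  0.71868992, -0.08512169,  0.08362207])}
scene {'intrinsics': array([[413.95471329,   0.        , 319.49020918],
       [  0.        , 413.95471329, 199.53478376],
       [  0.        ,   0.        ,   1.        ]]), 'eye': array([1.20094672, 0.57947828, 0.61598316]), 'orientation': array([ 0.35366531,  0.79690065, -0.45086305, -0.1912922 ])}
{'intrinsics': array([[316.06707664,   0.        , 317.85215365],
       [  0.        , 316.06707664, 202.78737328],
       [  0.        ,   0.        ,   1.        ]]), 'hand_eye': array([[ 2.90146258e-04, -9.65139726e-01, -2.61735027e-01,
         6.77426678e-02],
       [ 9.99999371e-01,  5.63578393e-04, -9.69628798e-04,
        -1.83997934e-04],
       [ 1.08333548e-03, -2.61734581e-01,  9.65139283e-01,
        -1.42854018e-01],
       [ 0.00000000e+00,  0.00000000e+00,  0.00000000e+00,
         1.00000000e+00]])}
```

View pics/top0.png

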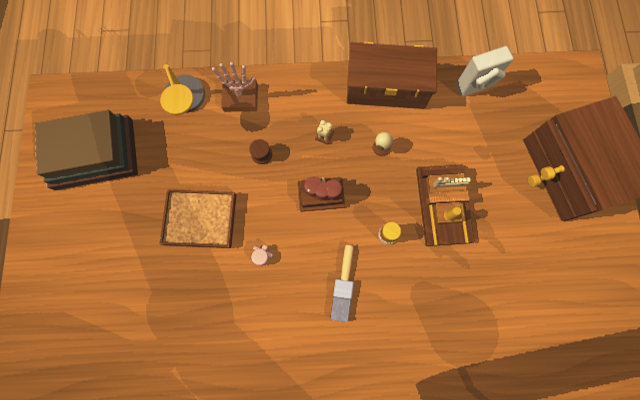

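View pics/scene0.png

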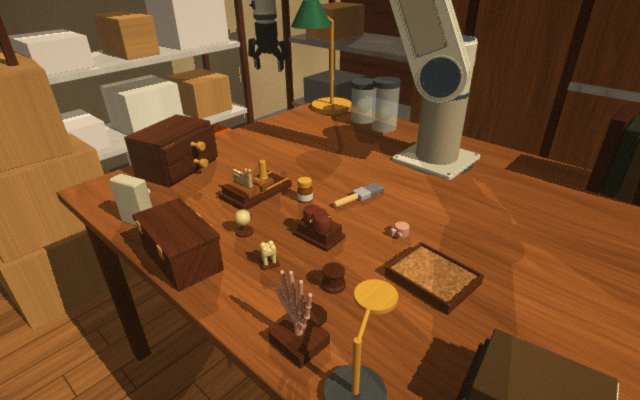

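```bash
cat > h.py <<'E'
import numpy as np,cv2
from scipy.spatial.transform import Rotation as R
from cell import env
def cam(n,s=None):
    c=env.camera_info(n);K=c["intrinsics"]
    if n=="wrist":
        s=s or env.state();T=np.eye(4);T[:3,:3]=R.from_quat(s["eef_rot"]).as_matrix();T[:3,3]=s["ee_pos"];T=T@c["hand_eye"]
        return K,T[:3,:3],T[:3,3]
    return K,R.from_quat(c["orientation"]).as_matrix(),c["eye"]
def ray(C,px,z):
    K,M,e=C;d=M@np.linalg.inv(K)@[px[0],px[1],1.];return e+d*(z-e[2])/d[2]
def proj(C,P):
    K,M,e=C;q=(np.atleast_2d(P)-e)@M@K.T;return q[:,:2]/q[:,2:]
E
python3 - <<'E'
import cv2,numpy as np
im=cv2.imread("pics/top0.png")
a=im[165:255,285:355];b=im[160:250,412:484]
o=cv2.resize(np.hstack([a,b]),None,fx=5.6,fy=5.6,interpolation=cv2.INTER_CUBIC)
for k in range(0,90,10):
    cv2.putText(o,str(165+k),(0,int(k*5.6)+4),0,.35,(255,255,255));cv2.putText(o,str(160+k),(394,int(k*5.6)+4),0,.35,(255,255,255))
for k in range(0,70,10):
    for x0,s in((0,285),(392,412)):
        cv2.putText(o,str(s+k),(x0+int(k*5.6),500),0,.35,(255,255,255))
cv2.imwrite("pics/c1.png",o);print(o.shape)
from h import *
C=cam("top")
for n,px,z in[("jar",(391,231),.065),("round",(261,149),.045),("tooth",(324,130),.05),("eye",(384,142),.045),("vert",(261,256),.02),("brushtip",(349,246),.015),("brush end",(341,321),.015),
 *[("tray",p,.026)for p in((167,191),(235,192),(231,247),(162,245))]]:print(n,ray(C,px,z).round(3))
E
```

```text
(504, 795, 3)
jar [ 0.484 -0.144  0.065]
round [0.697 0.142 0.045]
tooth [ 0.736 -0.009  0.05 ]
eye [ 0.7   -0.15   0.045]
vert [0.448 0.149 0.02 ]
brushtip [ 0.462 -0.053  0.015]
brush end [ 0.297 -0.025  0.015]
tray [0.61  0.367 0.026]
tray [0.6   0.207 0.026]
tray [0.471 0.216 0.026]
tray [0.483 0.373 0.026]
```

View pics/c1.png

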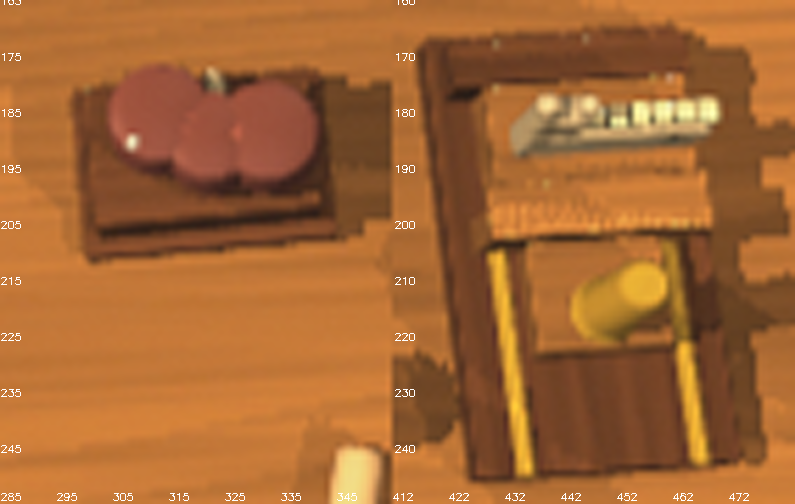

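Run:
```python
from h import *
C=cam("top")
def c(X,Y,l):return ((285,165) if l else (412-70,160))+np.array([X,Y])/5.6
for n,p,z in[("knobtop",c(645,285,0),.092),("viseBL",c(477,478,0),.018),("viseTL",c(422,45,0),.038),("viseTR",c(690,45,0),.038),("railBL",c(525,474,0),.018),("jbone L",c(548,104,0),.1),("jbone R",c(716,108,0),.078),
("pl FL",c(103,232,1),.04),("pl FR",c(322,195,1),.04),("mouldFL",c(93,260,1),.005),("mouldFR",c(335,238,1),.005),("kid1",c(160,115,1),.065),("kid2",c(268,130,1),.065)]:
    print(n,p.round(1),ray(C,p,z).round(3))
s=env.state();print(R.from_quat(s["eef_rot"]).as_euler("ZYX",degrees=True))
```

```text
knobtop [457.2 210.9] [ 0.517 -0.286  0.092]
viseBL [427.2 245.4] [ 0.454 -0.232  0.018]
viseTL [417.4 168. ] [ 0.634 -0.224  0.038]
viseTR [465.2 168. ] [ 0.629 -0.336  0.038]
railBL [435.8 244.6] [ 0.455 -0.252  0.018]
jbone L [439.9 178.6] [ 0.589 -0.255  0.1  ]
jbone R [469.9 179.3] [ 0.59  -0.328  0.078]
pl FL [303.4 206.4] [0.554 0.047 0.04 ]
pl FR [342.5 199.8] [ 0.566 -0.043  0.04 ]
mouldFL [301.6 211.4] [0.55  0.053 0.005]
mouldFR [344.8 207.5] [ 0.555 -0.05   0.005]
kid1 [313.6 185.5] [0.596 0.021 0.065]
kid2 [332.9 188.2] [ 0.588 -0.022  0.065]
[ 1.94143453e+01 -2.35052208e-03 -1.79915592e+02]
```

Emit:
apply_moves(deltas=[{"tx": 0.2,"ty": 0.5,"tz": 0.1,"spin": -0.06},{"tx": 0.5,"ty": 1,"tz": 0.2,"spin": -0.12},{"tx": 0.5,"ty": 1,"tz": 0.2,"spin": -0.19}])

```text
time_s: 0.48
ee_pos: [0.2591, -0.4865, 0.2517]
eef_rot: [1.0, 0.02, 0.0, -0.0]
wrist_force: [0.0, -0.5, 1.1]
gripper_width: 0.0855
grip_force: 0.0
```

Emit:
apply_moves(deltas=[{"tx": 0.5,"ty": 0.5},{"tx": 1,"ty": 1},{"tx": 1,"ty": 1}])

```text
validation failed for argument at $.de...
```

Emit:
apply_moves(deltas=[{"tx": 0.5,"ty": 0.5},{"tx": 1,"ty": 1},{"tx": 1,"ty": 1}])

```text
validation failed for argument at $.de...
```

Emit:
apply_moves(deltas=[{"tx": 0.4,"ty": 0.05,"tz": 0.1},{"tx": 0.7,"ty": 0.1,"tz": 0.1},{"tx": 0.7,"ty": 0.1,"tz": 0.1},{"tx": 0.7,"ty": 0.1,"tz": 0.1}])

```text
validation failed for argument at $.de...
```

Run:
```python
from h import *
s=env.state();im=env.get_image("wrist");np.save("w1.npy",np.r_[s["ee_pos"],s["eef_rot"]])
cv2.imwrite("pics/w1.png",im[:,:,::-1]);print(s["time_s"],s["ee_pos"],R.from_quat(s["eef_rot"]).as_euler("ZYX",degrees=True))
```

```text
0.475 [ 0.25906651 -0.48649605  0.25168471] [ 2.28552848e+00 -1.15910938e-02 -1.79944648e+02]
```

View pics/w1.png

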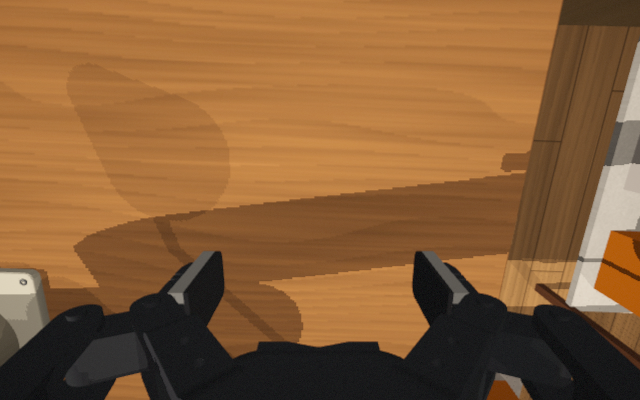

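The picture (taken before the later moves, which were refused) shows only bare desk. All four keys are needed in each row.

Emit:
apply_moves(deltas=[{"tx": 0.5,"ty": 0.5,"tz": 0,"spin": 0},{"tx": 1,"ty": 1,"tz": 0,"spin": 0},{"tx": 1,"ty": 1,"tz": 0,"spin": 0}])

```text
time_s: 0.9
ee_pos: [0.3592, -0.3875, 0.251]
eef_rot: [1.0, 0.022, -0.0, -0.0]
wrist_force: [-0.3, -1.0, -0.2]
gripper_width: 0.0853
grip_force: 0.0
```

Emit:
apply_moves(deltas=[{"tx": 0.5,"ty": 0.5,"tz": 0,"spin": 0},{"tx": 1,"ty": 1,"tz": 0,"spin": 0},{"tx": 1,"ty": 1,"tz": 0,"spin": 0}])

```text
time_s: 1.27
ee_pos: [0.4594, -0.288, 0.2511]
eef_rot: [1.0, 0.022, -0.0, -0.0]
wrist_force: [-0.3, -0.6, -0.2]
gripper_width: 0.0854
grip_force: 0.0
```

Emit:
apply_moves(deltas=[{"tx": 0.4,"ty": 0.05,"tz": 0.1,"spin": 0},{"tx": 0.7,"ty": 0.1,"tz": 0.1,"spin": 0},{"tx": 0.7,"ty": 0.1,"tz": 0.1,"spin": 0},{"tx": 0.7,"ty": 0.1,"tz": 0.1,"spin": 0}])

```text
time_s: 1.78
ee_pos: [0.5265, -0.2801, 0.2607]
eef_rot: [1.0, 0.02, -0.001, -0.0]
wrist_force: [0.7, -0.3, -0.6]
gripper_width: 0.0852
grip_force: 0.0
```

Run:
```python
from h import *
s=env.state();im=env.get_image("wrist");np.save("w2.npy",np.r_[s["ee_pos"],s["eef_rot"]])
cv2.imwrite("pics/w2.png",im[:,:,::-1]);print(s["time_s"],s["ee_pos"],R.from_quat(s["eef_rot"]).as_euler("ZYX",degrees=True))
```

```text
1.775 [ 0.52652113 -0.28010539  0.26067443] [ 2.29423211e+00  9.31952722e-02 -1.79974589e+02]
```

View pics/w2.png

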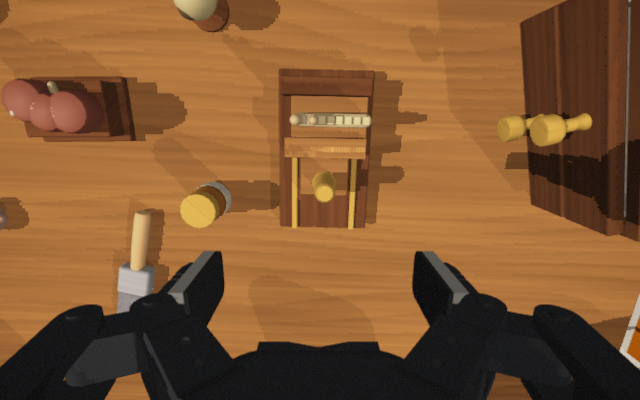

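The vise is fully visible: knob top (325,193), base front corners (280,227) and (367,228), fixed jaw's far corners (281,70) and (375,70). I'll fit its pose, and enlarge the vise and plinth.

Run:
```python
from h import *
from scipy.optimize import least_squares
v=np.load("w2.npy");C=cam("wrist",dict(ee_pos=v[:3],eef_rot=v[3:]))
L=np.array([[-.03,0,.092],[-.095,.055,.018],[-.095,-.055,.018],[.085,.055,.038],[.085,-.055,.038]])
px=np.array([[325,193],[280,227],[367,228],[281,70],[375,70.]])
T=lambda q:np.c_[L[:,:2]@np.array([[np.cos(q[2]),np.sin(q[2])],[-np.sin(q[2]),np.cos(q[2])]])+q[:2],L[:,2]]
r=least_squares(lambda q:(proj(C,T(q))-px).ravel(),[.54,-.28,0]);print(r.x,r.fun.reshape(-1,2).round(1));print(T(r.x)[0])
print("knob",ray(C,(325,193),.092),"jaw pts",ray(C,(295,120),.1),ray(C,(371,121),.078))
im=cv2.imread("pics/w2.png");o=np.vstack([cv2.resize(im[60:150,0:160],None,fx=3.2,fy=3.2,interpolation=2),cv2.resize(im[60:150,250:410],None,fx=3.2,fy=3.2,interpolation=2)])
cv2.imwrite("pics/c2.png",o)
```

```text
[ 0.55410154 -0.28676678  0.02343193] [[ 1.1 -4.1]
 [ 0.9 -2.3]
 [-0.8 -1.9]
 [-4.6  2.8]
 [ 3.4  4.6]]
[ 0.52410977 -0.28746967  0.092     ]
knob [ 0.5197992  -0.28658448  0.092     ] jaw pts [ 0.59020585 -0.25526883  0.1       ] [ 0.5920001  -0.32941057  0.078     ]
```

View pics/c2.png

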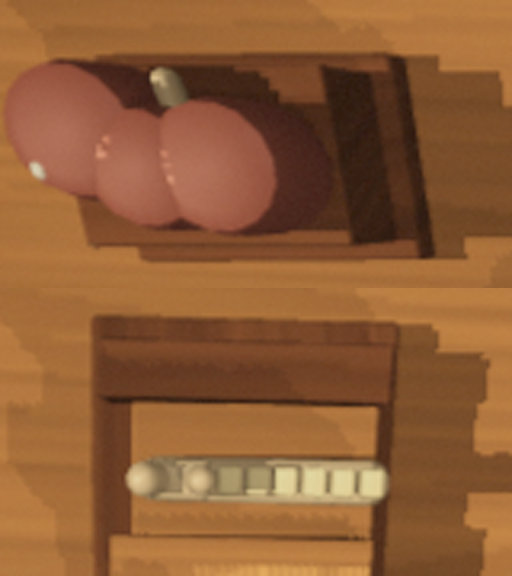

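Emit:
apply_moves(deltas=[{"tx": -0.04,"ty": -0.03,"tz": -0.5,"spin": 0},{"tx": -0.075,"ty": -0.06,"tz": -1,"spin": -0.01},{"tx": -0.075,"ty": -0.06,"tz": -1,"spin": -0.01}])

```text
time_s: 2.2
ee_pos: [0.5165, -0.2846, 0.1581]
eef_rot: [1.0, 0.012, -0.004, -0.002]
wrist_force: [-0.3, -0.6, -1.0]
gripper_width: 0.0854
grip_force: 0.0
```

Emit:
apply_moves(deltas=[{"tx": 0,"ty": 0,"tz": -0.4,"spin": 0},{"tx": 0,"ty": 0,"tz": -0.8,"spin": 0},{"tx": 0,"ty": 0,"tz": -1,"spin": 0},{"tx": 0,"ty": 0,"tz": -1,"spin": 0},{"tx": 0,"ty": 0,"tz": -1,"spin": 0}])

```text
time_s: 2.82
ee_pos: [0.5214, -0.2862, 0.0631]
eef_rot: [1.0, 0.012, 0.001, 0.001]
wrist_force: [-0.8, 0.3, -0.2]
gripper_width: 0.0854
grip_force: 0.0
```

Emit:
apply_moves(deltas=[{"tx": 0,"ty": 0,"tz": 0,"spin": 0},{"tx": 0,"ty": 0,"tz": 0,"spin": 0},{"tx": 0,"ty": 0,"tz": 0,"spin": 0},{"tx": 0,"ty": 0,"tz": 0,"spin": 0},{"tx": 0,"ty": 0,"tz": 0,"spin": 0},{"tx": 0,"ty": 0,"tz": 0,"spin": 0}], jaw=1, grip_force=40)

```text
time_s: 3.58
ee_pos: [0.5209, -0.287, 0.062]
eef_rot: [1.0, 0.012, 0.001, 0.001]
wrist_force: [-1.7, -7.2, 2.5]
gripper_width: 0.0205
grip_force: 39.9
```

Emit:
apply_moves(deltas=[{"tx": -0.05,"ty": 0,"tz": 0,"spin": 0},{"tx": -0.12,"ty": 0,"tz": 0,"spin": 0},{"tx": -0.2,"ty": -0.005,"tz": 0,"spin": 0},{"tx": -0.3,"ty": -0.01,"tz": 0,"spin": 0},{"tx": -0.36,"ty": -0.01,"tz": 0,"spin": 0},{"tx": -0.41,"ty": -0.01,"tz": 0,"spin": 0},{"tx": -0.41,"ty": -0.01,"tz": 0,"spin": 0},{"tx": -0.41,"ty": -0.01,"tz": 0,"spin": 0}])

```text
time_s: 4.58
ee_pos: [0.4804, -0.2878, 0.062]
eef_rot: [1.0, 0.012, 0.001, 0.001]
wrist_force: [1.9, -5.0, 1.4]
gripper_width: 0.0211
grip_force: 39.9
```

Emit:
apply_moves(deltas=[{"tx": 0,"ty": 0,"tz": 0,"spin": 0},{"tx": 0,"ty": 0,"tz": 0,"spin": 0},{"tx": 0,"ty": 0,"tz": 0,"spin": 0},{"tx": 0,"ty": 0,"tz": 0,"spin": 0},{"tx": 0,"ty": 0,"tz": 0,"spin": 0}], jaw=-1)

```text
time_s: 5.2
ee_pos: [0.4792, -0.2864, 0.0613]
eef_rot: [1.0, 0.012, -0.0, -0.0]
wrist_force: [0.1, 0.5, 0.0]
gripper_width: 0.0853
grip_force: 0.0
```

Emit:
apply_moves(deltas=[{"tx": 0,"ty": 0,"tz": 0.3,"spin": 0},{"tx": 0,"ty": 0,"tz": 0.7,"spin": 0},{"tx": 0,"ty": 0,"tz": 1,"spin": 0},{"tx": 0,"ty": 0,"tz": 1,"spin": 0}])

```text
time_s: 5.7
ee_pos: [0.4807, -0.2873, 0.1637]
eef_rot: [1.0, 0.012, 0.002, 0.001]
wrist_force: [0.2, 0.9, -1.3]
gripper_width: 0.0856
grip_force: 0.0
```

Emit:
apply_moves(deltas=[{"tx": 0.2,"ty": 0.5,"tz": 0.4,"spin": 0},{"tx": 0.4,"ty": 1,"tz": 0.6,"spin": 0},{"tx": 0.5,"ty": 1,"tz": 0.7,"spin": 0}])

```text
time_s: 6.08
ee_pos: [0.53, -0.1835, 0.2316]
eef_rot: [1.0, 0.014, 0.0, -0.0]
wrist_force: [-0.1, -0.1, -0.8]
gripper_width: 0.0855
grip_force: 0.0
```

Emit:
apply_moves(deltas=[{"tx": 0.2,"ty": 0.5,"tz": 0,"spin": 0},{"tx": 0.2,"ty": 1,"tz": 0,"spin": 0},{"tx": 0.2,"ty": 1,"tz": 0,"spin": 0}])

```text
time_s: 6.45
ee_pos: [0.5486, -0.0843, 0.2299]
eef_rot: [1.0, 0.014, -0.001, -0.0]
wrist_force: [0.3, -0.5, 0.3]
gripper_width: 0.0852
grip_force: 0.0
```

Emit:
apply_moves(deltas=[{"tx": 0,"ty": 0.5,"tz": 0,"spin": 0},{"tx": 0,"ty": 1,"tz": 0,"spin": 0},{"tx": 0,"ty": 1,"tz": 0,"spin": 0},{"tx": 0,"ty": 1,"tz": 0,"spin": 0}])

```text
time_s: 6.95
ee_pos: [0.5491, 0.0124, 0.2306]
eef_rot: [1.0, 0.012, -0.001, 0.0]
wrist_force: [-0.1, -0.3, -0.1]
gripper_width: 0.0856
grip_force: 0.0
```

Run:
```python
from h import *
s=env.state();im=env.get_image("wrist");np.save("w3.npy",np.r_[s["ee_pos"],s["eef_rot"]])
cv2.imwrite("pics/w3.png",im[:,:,::-1]);print(s["time_s"],s["ee_pos"],R.from_quat(s["eef_rot"]).as_euler("ZYX",degrees=True))
```

```text
6.95 [0.54912697 0.01244633 0.23062663] [1.40153188e+00 6.19935155e-02 1.79968692e+02]
```

View pics/w3.png

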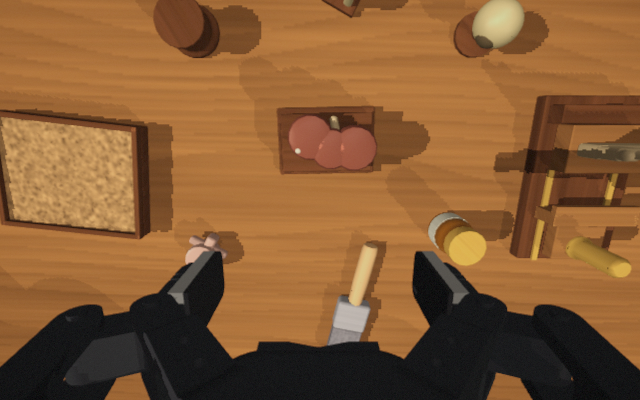

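Jaw is open about 40 mm and the jawbone still stands. Kidney lobes at (309,137) and (354,148), middle (333,149); plinth outline (278,107),(374,107),(373,172),(281,174).

Run:
```python
from h import *
v=np.load("w3.npy");C=cam("wrist",dict(ee_pos=v[:3],eef_rot=v[3:]))
for z in(.05,.06):
    a,b,m=[ray(C,p,z) for p in((309,137),(354.5,148),(333,149.5))];print(a,b,(a+b)/2,np.linalg.norm(a-b),"yaw",np.degrees(np.arctan2(-(a-b)[0],(a-b)[1])),m)
for p in((278,107),(374,107),(373,172),(281,174)):print(ray(C,p,.012).round(4))
for p in((8,112),(147,126),(144,237),(4,224)):print("tray",ray(C,p,.026).round(4))
```

```text
[0.59686869 0.02341664 0.05      ] [ 0.58708672 -0.02283516  0.05      ] [5.91977703e-01 2.90737726e-04 5.00000000e-02] 0.04727489598276669 yaw -11.941732421012844 [ 0.58504204 -0.00112709  0.05      ]
[0.59748689 0.02314976 0.06      ] [ 0.58800738 -0.0216719   0.06      ] [0.59274714 0.00073893 0.06      ] 0.0458131264813397 yaw -11.941732421012835 [ 0.58602592 -0.00063506  0.06      ]
[0.6259 0.0589 0.012 ]
[ 0.6285 -0.0461  0.012 ]
[ 0.5567 -0.0501  0.012 ]
[0.5517 0.0561 0.012 ]
tray [0.6134 0.3427 0.026 ]
tray [0.6026 0.1974 0.026 ]
tray [0.4754 0.2158 0.026 ]
tray [0.4875 0.3765 0.026 ]
```

Emit:
apply_moves(deltas=[{"tx": 0.1,"ty": -0.03,"tz": -0.1,"spin": 0.11},{"tx": 0.2,"ty": -0.06,"tz": -0.2,"spin": 0.22},{"tx": 0.3,"ty": -0.09,"tz": -0.3,"spin": 0.33},{"tx": 0.4,"ty": -0.115,"tz": -0.5,"spin": 0.44},{"tx": 0.4,"ty": -0.115,"tz": -0.7,"spin": 0.55},{"tx": 0.4,"ty": -0.115,"tz": -0.8,"spin": 0.66},{"tx": 0.4,"ty": -0.115,"tz": -0.9,"spin": 0.77},{"tx": 0.4,"ty": -0.115,"tz": -0.9,"spin": 0.85},{"tx": 0.4,"ty": -0.115,"tz": -0.9,"spin": 0.85}])

```text
time_s: 8.12
ee_pos: [0.5892, 0.0004, 0.1409]
eef_rot: [0.779, 0.628, -0.0, -0.0]
wrist_force: [0.3, 0.4, 0.7]
gripper_width: 0.0853
grip_force: 0.0
```

Emit:
apply_moves(deltas=[{"tx": 0,"ty": 0,"tz": -0.3,"spin": 0},{"tx": 0,"ty": 0,"tz": -0.6,"spin": 0},{"tx": 0,"ty": 0,"tz": -0.85,"spin": 0},{"tx": 0,"ty": 0,"tz": -0.97,"spin": 0},{"tx": 0,"ty": 0,"tz": -0.97,"spin": 0}])

```text
time_s: 8.75
ee_pos: [0.589, 0.0016, 0.0438]
eef_rot: [0.778, 0.628, -0.0, -0.0]
wrist_force: [0.2, 0.6, 0.3]
gripper_width: 0.0851
grip_force: 0.0
```

Emit:
apply_moves(deltas=[{"tx": 0,"ty": 0,"tz": -0.02,"spin": 0},{"tx": 0,"ty": 0,"tz": -0.02,"spin": 0},{"tx": 0,"ty": 0,"tz": -0.02,"spin": 0},{"tx": 0,"ty": 0,"tz": -0.02,"spin": 0},{"tx": 0,"ty": 0,"tz": -0.02,"spin": 0},{"tx": 0,"ty": 0,"tz": -0.02,"spin": 0}], jaw=1, grip_force=30)

```text
time_s: 9.5
ee_pos: [0.5895, 0.0021, 0.0433]
eef_rot: [0.778, 0.629, 0.0, 0.0]
wrist_force: [-1.5, 0.9, 6.1]
gripper_width: 0.0447
grip_force: 27.4
```

Emit:
apply_moves(deltas=[{"tx": 0,"ty": 0,"tz": 0.1,"spin": 0},{"tx": 0,"ty": 0,"tz": 0.25,"spin": 0},{"tx": 0,"ty": 0,"tz": 0.45,"spin": 0},{"tx": 0,"ty": 0,"tz": 0.7,"spin": 0},{"tx": 0,"ty": 0,"tz": 0.9,"spin": 0},{"tx": 0,"ty": 0,"tz": 0.9,"spin": 0}])

```text
time_s: 10.25
ee_pos: [0.5908, 0.002, 0.1351]
eef_rot: [0.778, 0.629, 0.002, 0.002]
wrist_force: [-0.1, 0.7, -1.2]
gripper_width: 0.0441
grip_force: 27.6
```

Emit:
apply_moves(deltas=[{"tx": -0.05,"ty": 0.3,"tz": 0,"spin": 0},{"tx": -0.1,"ty": 0.7,"tz": 0,"spin": 0},{"tx": -0.15,"ty": 1,"tz": 0,"spin": 0}])

```text
time_s: 10.62
ee_pos: [0.5736, 0.1032, 0.1319]
eef_rot: [0.778, 0.629, -0.0, -0.0]
wrist_force: [0.0, 0.7, -1.6]
gripper_width: 0.0432
grip_force: 38.0
```

Emit:
apply_moves(deltas=[{"tx": -0.05,"ty": 0.4,"tz": 0,"spin": 0},{"tx": -0.1,"ty": 0.8,"tz": 0,"spin": 0},{"tx": -0.15,"ty": 1,"tz": 0,"spin": 0}])

```text
time_s: 11.0
ee_pos: [0.5586, 0.2037, 0.1319]
eef_rot: [0.777, 0.629, -0.0, -0.0]
wrist_force: [0.5, -0.6, -1.7]
gripper_width: 0.0433
grip_force: 38.1
```

Emit:
apply_moves(deltas=[{"tx": -0.05,"ty": 0.35,"tz": 0,"spin": 0},{"tx": -0.1,"ty": 0.65,"tz": 0,"spin": 0},{"tx": -0.2,"ty": 0.87,"tz": -0.1,"spin": 0},{"tx": -0.2,"ty": 0.87,"tz": -0.2,"spin": 0},{"tx": -0.2,"ty": 0.87,"tz": -0.35,"spin": 0},{"tx": -0.2,"ty": 0.87,"tz": -0.45,"spin": 0},{"tx": -0.2,"ty": 0.87,"tz": -0.45,"spin": 0}])

```text
time_s: 11.88
ee_pos: [0.5388, 0.2879, 0.086]
eef_rot: [0.778, 0.628, -0.001, -0.0]
wrist_force: [1.3, 0.5, -1.7]
gripper_width: 0.0433
grip_force: 38.2
```

Emit:
apply_moves(deltas=[{"tx": 0,"ty": 0,"tz": -0.15,"spin": 0},{"tx": 0,"ty": 0,"tz": -0.3,"spin": 0},{"tx": 0,"ty": 0,"tz": -0.4,"spin": 0},{"tx": 0,"ty": 0,"tz": -0.5,"spin": 0},{"tx": 0,"ty": 0,"tz": -0.56,"spin": 0},{"tx": 0,"ty": 0,"tz": -0.61,"spin": 0},{"tx": 0,"ty": 0,"tz": -0.61,"spin": 0},{"tx": 0,"ty": 0,"tz": -0.61,"spin": 0}])

```text
time_s: 12.88
ee_pos: [0.5394, 0.2892, 0.0266]
eef_rot: [0.778, 0.629, 0.0, 0.0]
wrist_force: [0.2, -0.7, -1.0]
gripper_width: 0.0432
grip_force: 38.2
```

Emit:
apply_moves(deltas=[{"tx": 0,"ty": 0,"tz": -0.01,"spin": 0},{"tx": 0,"ty": 0,"tz": -0.02,"spin": 0},{"tx": 0,"ty": 0,"tz": -0.03,"spin": 0},{"tx": 0,"ty": 0,"tz": -0.03,"spin": 0}])

```text
time_s: 13.38
ee_pos: [0.5393, 0.2891, 0.0236]
eef_rot: [0.778, 0.629, 0.0, 0.0]
wrist_force: [-0.7, -1.0, 3.1]
gripper_width: 0.0434
grip_force: 38.6
```

Emit:
apply_moves(deltas=[{"tx": 0,"ty": 0,"tz": 0,"spin": 0},{"tx": 0,"ty": 0,"tz": 0,"spin": 0},{"tx": 0,"ty": 0,"tz": 0,"spin": 0},{"tx": 0,"ty": 0,"tz": 0,"spin": 0}], jaw=-0.53)

```text
time_s: 13.88
ee_pos: [0.5392, 0.2891, 0.0233]
eef_rot: [0.778, 0.629, -0.0, -0.0]
wrist_force: [-0.2, 0.8, 0.5]
gripper_width: 0.0654
grip_force: 0.0
```

Emit:
apply_moves(deltas=[{"tx": 0,"ty": 0,"tz": 0.2,"spin": 0},{"tx": 0,"ty": 0,"tz": 0.5,"spin": 0},{"tx": 0,"ty": 0,"tz": 1,"spin": 0},{"tx": 0,"ty": 0,"tz": 1,"spin": 0}])

```text
time_s: 14.38
ee_pos: [0.5421, 0.2905, 0.1288]
eef_rot: [0.778, 0.629, 0.004, 0.001]
wrist_force: [0.1, 0.1, -0.3]
gripper_width: 0.0657
grip_force: 0.0
```

Emit:
apply_moves(deltas=[{"tx": 0.2,"ty": -0.5,"tz": 0.5,"spin": 0.05},{"tx": 0.3,"ty": -1,"tz": 1,"spin": 0.1},{"tx": 0.4,"ty": -1,"tz": 1,"spin": 0.15}])

```text
time_s: 14.75
ee_pos: [0.5803, 0.1872, 0.2265]
eef_rot: [0.698, 0.716, 0.002, 0.001]
wrist_force: [0.4, 0.7, 0.1]
gripper_width: 0.0652
grip_force: 0.0
```

Emit:
apply_moves(deltas=[{"tx": 0.1,"ty": -0.5,"tz": 0,"spin": 0},{"tx": 0.2,"ty": -1,"tz": 0,"spin": 0},{"tx": 0.2,"ty": -1,"tz": 0,"spin": 0}])

```text
time_s: 15.12
ee_pos: [0.5994, 0.086, 0.2234]
eef_rot: [0.7, 0.714, -0.0, 0.0]
wrist_force: [-0.2, 0.4, 0.1]
gripper_width: 0.065
grip_force: 0.0
```

Emit:
apply_moves(deltas=[{"tx": 0,"ty": -0.5,"tz": 0,"spin": 0},{"tx": 0,"ty": -1,"tz": 0,"spin": 0},{"tx": 0,"ty": -1,"tz": 0,"spin": 0},{"tx": 0,"ty": -1,"tz": 0,"spin": 0},{"tx": 0,"ty": -1,"tz": 0,"spin": 0}])

```text
time_s: 15.75
ee_pos: [0.5992, -0.0095, 0.2233]
eef_rot: [0.698, 0.716, 0.0, -0.0]
wrist_force: [0.3, -0.2, 0.4]
gripper_width: 0.0652
grip_force: 0.0
```

Run:
```python
from h import *
s=env.state();im=env.get_image("wrist");np.save("w4.npy",np.r_[s["ee_pos"],s["eef_rot"]])
cv2.imwrite("pics/w4.png",im[:,:,::-1]);print(s["time_s"],s["ee_pos"],R.from_quat(s["eef_rot"]).as_euler("ZYX",degrees=True))
C=cam("wrist",s);print(proj(C,[[.592,.003,.04],[.54,.289,.03]]))
p=proj(C,[[.592,.003,.04]])[0].astype(int);x0,y0=p[0]-60,p[1]-60
a=cv2.resize(im[y0:y0+120,x0:x0+120,::-1],(480,480),interpolation=2)
t=env.get_image("top")[180:260,155:245,::-1]
o=np.hstack([a,cv2.resize(cv2.copyMakeBorder(t,0,0,0,0,0),(315,280),interpolation=2).copy() if 0 else cv2.copyMakeBorder(cv2.resize(t,(315,280),interpolation=2),0,200,0,0,0)])
for k in range(0,120,20):cv2.putText(o,str(x0+k),(4*k,478),0,.4,(255,255,255));cv2.putText(o,str(y0+k),(0,4*k+4),0,.4,(255,255,255))
cv2.imwrite("pics/c4.png",o)
```

```text
15.75 [ 0.59915214 -0.00946505  0.22326852] [ 9.15002711e+01 -1.66196301e-02 -1.79989359e+02]
[[ 309.96252069  171.33453308]
 [ 254.76527736 -172.02581855]]
```

View pics/c4.png

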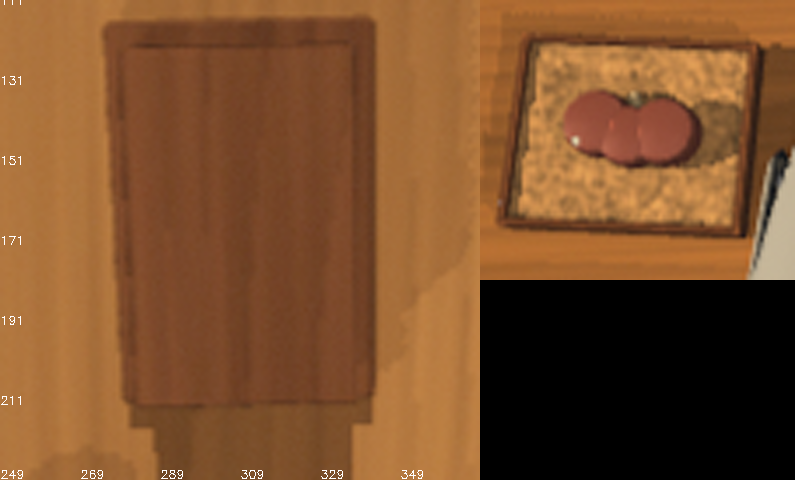

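Kidney lies centred in the tray. Plinth top corners at about (280.3,122), (336.8,121.8), (282.3,211.5); moulding corners (275,116), (342.8,115.5).

Run:
```python
from h import *
from scipy.optimize import least_squares
v=np.load("w4.npy");C=cam("wrist",dict(ee_pos=v[:3],eef_rot=v[3:]))
def fit(L,px,n):
    T=lambda q:np.c_[L[:,:2]@np.array([[np.cos(q[2]),np.sin(q[2])],[-np.sin(q[2]),np.cos(q[2])]])+q[:2],L[:,2]]
    r=least_squares(lambda q:(proj(C,T(q))-px).ravel(),[.592,0,0]);print(n,r.x.round(4),r.fun.reshape(-1,2).round(1).tolist());return T(r.x)
# image up=+y, right=+x
A=np.array([[-.03,.047,.04],[.03,.047,.04],[-.03,-.047,.04],[-.037,.054,.012],[.037,.054,.012]])
px=np.array([[280.3,122],[336.8,121.8],[282.3,211.6],[275,116],[342.8,115.5]])
fit(A,px,"all");fit(A[:3],px[:3],"top");fit(A[3:],px[3:],"mould")
v2=np.load("w3.npy");C=cam("wrist",dict(ee_pos=v2[:3],eef_rot=v2[3:]))
```

```text
all [0.5911 0.0056 0.0342] [[-1.8, 0.4], [1.7, 0.2], [-0.3, 0.8], [-0.1, -0.6], [0.6, -0.7]]
top [0.5913 0.006  0.0338] [[-1.7, -0.0], [1.9, -0.3], [-0.2, 0.4]]
mould [0.5909 0.0049 0.0336] [[-0.3, 0.0], [0.3, 0.0]]
```

Emit:
apply_moves(deltas=[{"tx": 0,"ty": -0.5,"tz": 0,"spin": 0},{"tx": 0,"ty": -1,"tz": 0,"spin": 0},{"tx": 0,"ty": -1,"tz": 0,"spin": 0}])

```text
time_s: 16.23
ee_pos: [0.5994, -0.113, 0.2233]
eef_rot: [0.699, 0.715, -0.0, 0.0]
wrist_force: [-0.3, 0.7, -1.2]
gripper_width: 0.0654
grip_force: 0.0
```

Emit:
apply_moves(deltas=[{"tx": 0,"ty": -0.5,"tz": 0,"spin": 0},{"tx": 0,"ty": -1,"tz": 0,"spin": 0},{"tx": 0,"ty": -1,"tz": 0,"spin": 0}])

```text
time_s: 16.6
ee_pos: [0.5995, -0.2125, 0.2233]
eef_rot: [0.699, 0.715, 0.0, 0.0]
wrist_force: [-0.0, 0.1, -0.0]
gripper_width: 0.0654
grip_force: 0.0
```

Emit:
apply_moves(deltas=[{"tx": 0,"ty": -0.5,"tz": 0,"spin": 0},{"tx": 0,"ty": -0.95,"tz": 0,"spin": 0},{"tx": 0,"ty": -0.95,"tz": 0,"spin": 0},{"tx": 0,"ty": -0.95,"tz": 0,"spin": 0},{"tx": 0,"ty": -0.95,"tz": 0,"spin": 0}])

```text
time_s: 17.23
ee_pos: [0.5995, -0.304, 0.2233]
eef_rot: [0.698, 0.716, 0.0, -0.0]
wrist_force: [0.2, 1.2, -0.2]
gripper_width: 0.0654
grip_force: 0.0
```

Run:
```python
from h import *
s=env.state();im=env.get_image("wrist");np.save("w5.npy",np.r_[s["ee_pos"],s["eef_rot"]])
cv2.imwrite("pics/w5.png",im[:,:,::-1]);print(s["time_s"],s["ee_pos"],R.from_quat(s["eef_rot"]).as_euler("ZYX",degrees=True))
C=cam("wrist",s);p=proj(C,[[.57,-.285,.04]])[0].astype(int);print(p);x0,y0=p[0]-90,p[1]-70
o=cv2.resize(im[y0:y0+135,x0:x0+180,::-1],None,fx=4.4,fy=4.4,interpolation=2)
for k in range(0,180,20):cv2.putText(o,str(x0+k),(int(4.4*k),590),0,.4,(255,255,255));cv2.putText(o,str(y0+k),(0,int(4.4*k)+4),0,.4,(255,255,255))
cv2.imwrite("pics/c5.png",o);print(o.shape,x0,y0)
```

```text
17.225 [ 0.59949202 -0.30396535  0.22327059] [ 9.15165834e+01 -3.41919218e-02 -1.79977784e+02]
[288 164]
(594, 792, 3) 198 94
```

View pics/c5.png

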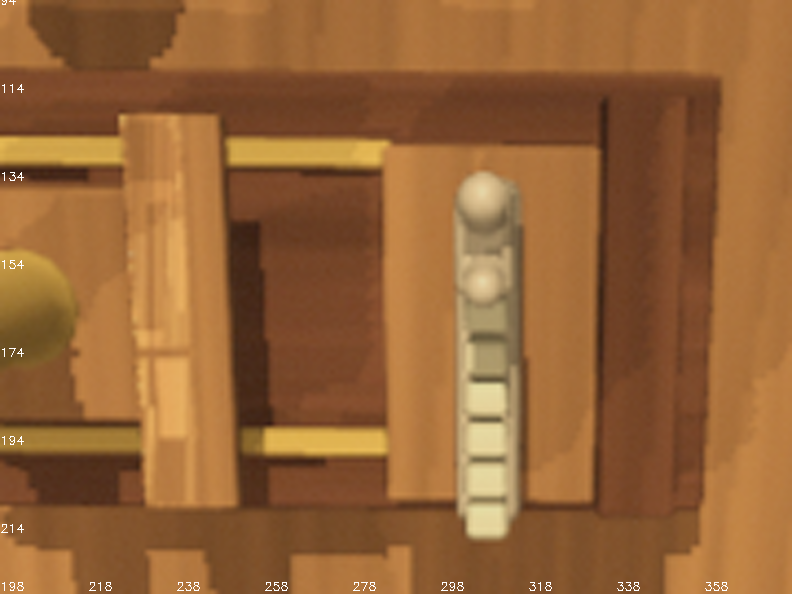

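Foot top's corners: (285.3,126.7), (334.4,127.4), (286,207.6), (333.7,208.1); the jaw stands well clear of it.

Run:
```python
from h import *
from scipy.optimize import least_squares
v=np.load("w5.npy");C=cam("wrist",dict(ee_pos=v[:3],eef_rot=v[3:]))
L=np.array([[-.025,.042,.042],[.025,.042,.042],[-.025,-.042,.042],[.025,-.042,.042]])
px=np.array([[285.3,126.7],[334.4,127.4],[286,207.6],[333.7,208.1]])
T=lambda q:np.c_[L[:,:2]@np.array([[np.cos(q[2]),np.sin(q[2])],[-np.sin(q[2]),np.cos(q[2])]])+q[:2],L[:,2]]
r=least_squares(lambda q:(proj(C,T(q))-px).ravel(),[.59,-.29,0]);print(r.x,r.fun.reshape(-1,2).round(1).tolist())
```

```text
[ 0.59216959 -0.28849294  0.01859424] [[-0.4, 0.1], [0.6, -0.2], [0.4, 0.1], [-0.5, -0.0]]
```

Emit:
apply_moves(deltas=[{"tx": -0.04,"ty": 0.08,"tz": -0.3,"spin": -0.005},{"tx": -0.075,"ty": 0.155,"tz": -0.7,"spin": -0.005},{"tx": -0.075,"ty": 0.155,"tz": -1,"spin": -0.005},{"tx": -0.075,"ty": 0.155,"tz": -1,"spin": -0.005}])

```text
time_s: 17.77
ee_pos: [0.5903, -0.2886, 0.1211]
eef_rot: [0.701, 0.713, -0.001, -0.002]
wrist_force: [0.4, 0.1, -0.5]
gripper_width: 0.0653
grip_force: 0.0
```

Emit:
apply_moves(deltas=[{"tx": 0,"ty": 0,"tz": -0.2,"spin": 0},{"tx": 0,"ty": 0,"tz": -0.4,"spin": 0},{"tx": 0,"ty": 0,"tz": -0.6,"spin": 0},{"tx": 0,"ty": 0,"tz": -0.75,"spin": 0},{"tx": 0,"ty": 0,"tz": -0.75,"spin": 0},{"tx": 0,"ty": 0,"tz": -0.75,"spin": 0}])

```text
time_s: 18.52
ee_pos: [0.5921, -0.2907, 0.0486]
eef_rot: [0.701, 0.713, 0.0, 0.0]
wrist_force: [0.4, -0.1, 1.1]
gripper_width: 0.0656
grip_force: 0.0
```

Emit:
apply_moves(deltas=[{"tx": 0,"ty": 0,"tz": 0,"spin": 0},{"tx": 0,"ty": 0,"tz": 0,"spin": 0},{"tx": 0,"ty": 0,"tz": 0,"spin": 0},{"tx": 0,"ty": 0,"tz": 0,"spin": 0},{"tx": 0,"ty": 0,"tz": 0,"spin": 0},{"tx": 0,"ty": 0,"tz": 0,"spin": 0},{"tx": 0,"ty": 0,"tz": 0,"spin": 0}], jaw=1, grip_force=60)

```text
time_s: 19.4
ee_pos: [0.5912, -0.2905, 0.0489]
eef_rot: [0.701, 0.713, -0.0, -0.0]
wrist_force: [-4.0, -0.5, 4.9]
gripper_width: 0.013
grip_force: 59.3
```

Emit:
apply_moves(deltas=[{"tx": 0,"ty": 0,"tz": 0.08,"spin": 0},{"tx": 0,"ty": 0,"tz": 0.2,"spin": 0},{"tx": 0,"ty": 0,"tz": 0.35,"spin": 0},{"tx": 0,"ty": 0,"tz": 0.55,"spin": 0},{"tx": 0,"ty": 0,"tz": 0.75,"spin": 0},{"tx": 0,"ty": 0,"tz": 0.95,"spin": 0},{"tx": 0,"ty": 0,"tz": 1,"spin": 0},{"tx": 0,"ty": 0,"tz": 1,"spin": 0},{"tx": 0,"ty": 0,"tz": 1,"spin": 0}])

```text
time_s: 20.52
ee_pos: [0.5912, -0.2901, 0.1474]
eef_rot: [0.701, 0.713, -0.0, -0.001]
wrist_force: [0.1, -0.2, -3.0]
gripper_width: 0.0128
grip_force: 58.8
```

Emit:
apply_moves(deltas=[{"tx": 0,"ty": 0.1,"tz": 0,"spin": 0},{"tx": 0,"ty": 0.3,"tz": 0,"spin": 0},{"tx": 0,"ty": 0.6,"tz": 0,"spin": 0},{"tx": 0,"ty": 1,"tz": 0,"spin": 0}])

```text
time_s: 21.02
ee_pos: [0.5915, -0.1887, 0.1481]
eef_rot: [0.701, 0.713, 0.0, -0.0]
wrist_force: [0.9, -0.5, -3.2]
gripper_width: 0.0125
grip_force: 58.7
```

Emit:
apply_moves(deltas=[{"tx": 0,"ty": 0.35,"tz": 0,"spin": 0},{"tx": 0,"ty": 0.7,"tz": 0,"spin": 0},{"tx": 0,"ty": 1,"tz": 0,"spin": 0}])

```text
time_s: 21.4
ee_pos: [0.5911, -0.0877, 0.1482]
eef_rot: [0.701, 0.713, -0.0, -0.0]
wrist_force: [0.5, -0.4, -2.5]
gripper_width: 0.0128
grip_force: 58.7
```

Emit:
apply_moves(deltas=[{"tx": 0,"ty": 0.3,"tz": 0,"spin": 0},{"tx": -0.01,"ty": 0.55,"tz": 0,"spin": 0.005},{"tx": -0.01,"ty": 0.75,"tz": 0,"spin": 0.01},{"tx": -0.01,"ty": 0.9,"tz": 0,"spin": 0.01},{"tx": -0.01,"ty": 0.94,"tz": 0,"spin": 0.01},{"tx": -0.01,"ty": 0.94,"tz": 0,"spin": 0.01},{"tx": -0.01,"ty": 0.94,"tz": 0,"spin": 0.01}])

```text
time_s: 22.28
ee_pos: [0.5908, 0.0029, 0.1483]
eef_rot: [0.696, 0.718, -0.0, 0.0]
wrist_force: [-0.9, 0.5, -4.2]
gripper_width: 0.0127
grip_force: 58.7
```

Emit:
apply_moves(deltas=[{"tx": 0,"ty": 0.005,"tz": -0.1,"spin": 0},{"tx": 0,"ty": 0.005,"tz": -0.25,"spin": 0},{"tx": 0,"ty": 0.005,"tz": -0.4,"spin": 0},{"tx": 0,"ty": 0.005,"tz": -0.55,"spin": 0},{"tx": 0,"ty": 0.005,"tz": -0.65,"spin": 0},{"tx": 0,"ty": 0.005,"tz": -0.71,"spin": 0},{"tx": 0,"ty": 0.005,"tz": -0.73,"spin": 0},{"tx": 0,"ty": 0.005,"tz": -0.73,"spin": 0},{"tx": 0,"ty": 0.005,"tz": -0.73,"spin": 0}])

```text
time_s: 23.4
ee_pos: [0.5911, 0.0041, 0.0758]
eef_rot: [0.696, 0.719, 0.0, 0.0]
wrist_force: [0.1, -0.5, -3.2]
gripper_width: 0.0126
grip_force: 58.7
```

Emit:
apply_moves(deltas=[{"tx": 0,"ty": 0,"tz": -0.01,"spin": 0},{"tx": 0,"ty": 0,"tz": -0.02,"spin": 0},{"tx": 0,"ty": 0,"tz": -0.03,"spin": 0},{"tx": 0,"ty": 0,"tz": -0.04,"spin": 0},{"tx": 0,"ty": 0,"tz": -0.045,"spin": 0},{"tx": 0,"ty": 0,"tz": -0.045,"spin": 0}])

```text
time_s: 24.15
ee_pos: [0.5907, 0.0041, 0.0709]
eef_rot: [0.696, 0.719, -0.0, -0.0]
wrist_force: [-0.5, 0.5, -1.6]
gripper_width: 0.0129
grip_force: 58.9
```

Emit:
apply_moves(deltas=[{"tx": 0,"ty": 0,"tz": -0.005,"spin": 0},{"tx": 0,"ty": 0,"tz": -0.01,"spin": 0},{"tx": 0,"ty": 0,"tz": -0.01,"spin": 0}])

```text
time_s: 24.52
ee_pos: [0.5907, 0.004, 0.0708]
eef_rot: [0.696, 0.719, -0.0, 0.0]
wrist_force: [-4.3, 0.4, 8.6]
gripper_width: 0.0127
grip_force: 60.3
```

Emit:
apply_moves(deltas=[{"tx": 0,"ty": 0,"tz": 0.005,"spin": 0},{"tx": 0,"ty": 0,"tz": 0.005,"spin": 0},{"tx": 0,"ty": 0,"tz": 0.005,"spin": 0},{"tx": 0,"ty": 0,"tz": 0.005,"spin": 0},{"tx": 0,"ty": 0,"tz": 0.005,"spin": 0}], jaw=-0.53)

```text
time_s: 25.15
ee_pos: [0.5908, 0.004, 0.0703]
eef_rot: [0.696, 0.718, 0.0, -0.0]
wrist_force: [-0.1, 0.1, 0.1]
gripper_width: 0.0651
grip_force: 0.0
```

Emit:
apply_moves(deltas=[{"tx": 0,"ty": 0,"tz": 0.2,"spin": 0},{"tx": 0,"ty": 0,"tz": 0.5,"spin": 0},{"tx": 0,"ty": 0,"tz": 0.9,"spin": 0},{"tx": 0,"ty": 0,"tz": 1,"spin": 0}])

```text
time_s: 25.65
ee_pos: [0.5926, 0.004, 0.1743]
eef_rot: [0.696, 0.718, 0.002, 0.002]
wrist_force: [-0.3, -0.1, 0.2]
gripper_width: 0.0655
grip_force: 0.0
```

Emit:
apply_moves(deltas=[{"tx": 0.05,"ty": -0.08,"tz": 0.3,"spin": 0},{"tx": 0.08,"ty": -0.13,"tz": 0.55,"spin": 0},{"tx": 0.08,"ty": -0.13,"tz": 0.55,"spin": 0},{"tx": 0.08,"ty": -0.13,"tz": 0.55,"spin": 0}])

```text
time_s: 26.15
ee_pos: [0.5979, -0.0088, 0.2245]
eef_rot: [0.696, 0.718, -0.0, -0.001]
wrist_force: [0.1, -0.8, 0.5]
gripper_width: 0.0651
grip_force: 0.0
```

Run:
```python
from h import *
s=env.state();im=env.get_image("wrist");np.save("w6.npy",np.r_[s["ee_pos"],s["eef_rot"]])
cv2.imwrite("pics/w6.png",im[:,:,::-1]);print(s["time_s"],s["ee_pos"],R.from_quat(s["eef_rot"]).as_euler("ZYX",degrees=True))
C=cam("wrist",s);p=proj(C,[[.591,.0055,.05]])[0].astype(int);x0,y0=p[0]-60,p[1]-60
o=cv2.resize(im[y0:y0+120,x0:x0+120,::-1],None,fx=5,fy=5,interpolation=2)
for k in range(0,120,20):cv2.putText(o,str(x0+k),(5*k,596),0,.4,(255,255,255));cv2.putText(o,str(y0+k),(0,5*k+4),0,.4,(255,255,255))
cv2.imwrite("pics/c6.png",o);print(x0,y0)
```

```text
26.15 [ 0.59792295 -0.00882675  0.22450443] [ 9.18604348e+01 -8.12818200e-03 -1.79918154e+02]
250 110
```

View pics/c6.png

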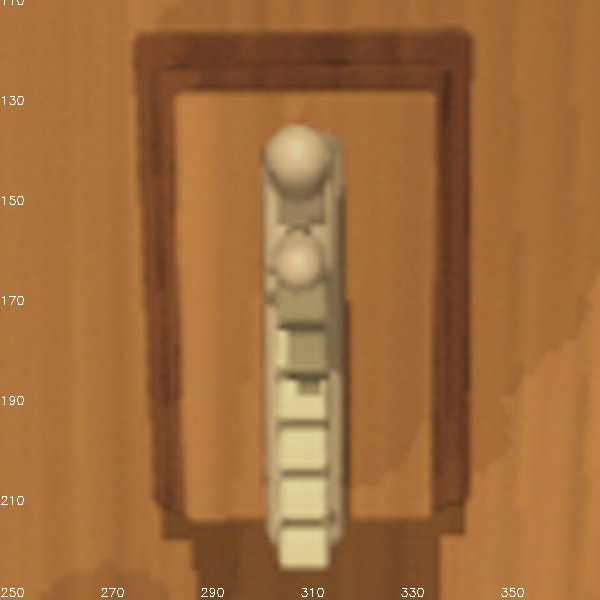

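Foot top's corners: (285,128.4), (337,128.4), (287,213.6), (336,213.2); plinth top's far corners (282,124), (339,123.6); moulding's (277.4,117), (344,117).

Run:
```python
from h import *
from scipy.optimize import least_squares
v=np.load("w6.npy");C=cam("wrist",dict(ee_pos=v[:3],eef_rot=v[3:]))
def fit(L,px,n):
    L=np.array(L);T=lambda q:np.c_[L[:,:2]@np.array([[np.cos(q[2]),np.sin(q[2])],[-np.sin(q[2]),np.cos(q[2])]])+q[:2],L[:,2]]
    r=least_squares(lambda q:(proj(C,T(q))-px).ravel(),[.592,0,0]);print(n,r.x.round(4),r.fun.reshape(-1,2).round(1).tolist())
fit([[-.025,.042,.064],[.025,.042,.064],[-.025,-.042,.064],[.025,-.042,.064]],[[285,128.4],[337,128.4],[287,213.6],[336,213.2]],"foot")
fit([[-.037,.054,.012],[.037,.054,.012],[-.03,.047,.04],[.03,.047,.04]],[[277.4,117],[344,117],[281.6,124],[339.2,123.6]],"plinth")
fit([[-.037,.054,.012],[.037,.054,.012]],[[277.4,117],[344,117]],"mould")
```

```text
foot [0.5922 0.0063 0.034 ] [[-0.8, -0.4], [0.7, -0.5], [-0.4, 0.3], [0.4, 0.7]]
plinth [0.5912 0.0044 0.0362] [[-0.7, -0.1], [0.9, -0.3], [-1.2, 0.1], [0.9, 0.3]]
mould [0.5909 0.0041 0.0329] [[-0.8, 0.0], [0.8, 0.0]]
```

```bash
python3 -c "
from cell import env
print(env.close_job())"
```

```text
the job is handed in; nothing more can be done
None
```

I handed the job in after about 26 s: by the last wrist image the jawbone stands on the rectangular plinth about 2 mm off centre and parallel within about 1°, and the kidney was set down near the middle of the tray; the hand-in gave no verdict.

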